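# Balance the lever tubes and scribe their balance line

## Task

Each steel tube has a weight hidden inside: find by trial lifts where it balances, and lay every tube crosswise on the narrow ridge of the balance stand so that it stays level there on its own, not touching another tube. With all of them balancing, take the scriber from its holder and guide its point slowly (a few centimetres a second) and straight along the middle line of the ridge, from the notch in the cheek at the holder's end to the notch in the far cheek, just touching or up to about a centimetre above the tube tops all the way. Then stand the scriber back in its holder, with every tube still balancing, and do not knock over the jar of screws.

Things in the scene. Friction and masses are not known exactly. Their poses are not given: they have to be found in the camera images.
- bar_a: closed square steel tube, 200 mm long, 26 mm wide and high; origin at the middle of its underside, x along its length. 0.45 to 0.53 kg, most of it a weight stuck fast somewhere inside: it balances at a hidden point up to 44 mm either side of its middle, different in every run, fixed within one. Starts on the bench left of the stand, its length along world y within 14 degrees. May be absent
- bar_b: closed square steel tube, 180 mm long, 26 mm wide and high; origin at the middle of its underside, x along its length. 0.45 to 0.53 kg, most of it a weight stuck fast somewhere inside: it balances at a hidden point up to 38 mm either side of its middle, different in every run, fixed within one. Starts on the bench left of the stand, its length along world y within 14 degrees. May be absent
- bar_c: closed square steel tube, 160 mm long, 26 mm wide and high; origin at the middle of its underside, x along its length. 0.45 to 0.53 kg, most of it a weight stuck fast somewhere inside: it balances at a hidden point up to 31 mm either side of its middle, different in every run, fixed within one. Starts on the bench left of the stand, its length along world y within 14 degrees. May be absent
- balance_stand: fixed balance stand: plywood base 90 x 270 x 12 mm with a narrow steel ridge along its y axis, top 20 mm wide, 236 mm long, 62 mm above the bench; a steel cheek 44 mm wide, 14 mm thick, 88 mm high, notched on top, stands at each end (y = +/-125 mm); between them is room for three tubes side by side. Origin on the bench under the middle of the ridge, z up
- ridge_top (a point): middle of the ridge's top face, 62 mm above the bench; axes as the stand's (x across the ridge, y along it, z up)
- scriber: scriber, a round aluminium rod 140 mm long and 16 mm thick with a conical point (the lowest 24 mm) at its lower end; origin at the very point, z axis up the rod. Stands point down in the holder, leaning up to 0.12 rad, its top about 162 mm above the bench; 60 g
- holder_floor (a point): bottom centre of the hole where the scriber's point stands, 22 mm above the bench: an upright square hole 22 mm wide, 50 mm deep in a wooden holder 48 mm square, top 72 mm above the bench, on the stand at (48, -175) mm; axes as the stand's
- line_0 (a point): point 0 of 0..8 on the scribing line from the -y cheek (0) to the +y cheek (8): on the middle line of the ridge at stand y = -125.0 mm, 93 mm above the bench, that is 5 mm above the tops of bars lying on the ridge
- line_1 (a point): point 1 of 0..8 on the scribing line from the -y cheek (0) to the +y cheek (8): on the middle line of the ridge at stand y = -93.75 mm, 93 mm above the bench, that is 5 mm above the tops of bars lying on the ridge
- line_2 (a point): point 2 of 0..8 on the scribing line from the -y cheek (0) to the +y cheek (8): on the middle line of the ridge at stand y = -62.5 mm, 93 mm above the bench, that is 5 mm above the tops of bars lying on the ridge
- line_3 (a point): point 3 of 0..8 on the scribing line from the -y cheek (0) to the +y cheek (8): on the middle line of the ridge at stand y = -31.25 mm, 93 mm above the bench, that is 5 mm above the tops of bars lying on the ridge
- line_4 (a point): point 4 of 0..8 on the scribing line from the -y cheek (0) to the +y cheek (8): on the middle line of the ridge at stand y = 0.0 mm, 93 mm above the bench, that is 5 mm above the tops of bars lying on the ridge
- line_5 (a point): point 5 of 0..8 on the scribing line from the -y cheek (0) to the +y cheek (8): on the middle line of the ridge at stand y = 31.25 mm, 93 mm above the bench, that is 5 mm above the tops of bars lying on the ridge
- line_6 (a point): point 6 of 0..8 on the scribing line from the -y cheek (0) to the +y cheek (8): on the middle line of the ridge at stand y = 62.5 mm, 93 mm above the bench, that is 5 mm above the tops of bars lying on the ridge
- line_7 (a point): point 7 of 0..8 on the scribing line from the -y cheek (0) to the +y cheek (8): on the middle line of the ridge at stand y = 93.75 mm, 93 mm above the bench, that is 5 mm above the tops of bars lying on the ridge
- line_8 (a point): point 8 of 0..8 on the scribing line from the -y cheek (0) to the +y cheek (8): on the middle line of the ridge at stand y = 125.0 mm, 93 mm above the bench, that is 5 mm above the tops of bars lying on the ridge
- jar: glass jar of screws with a metal lid, 72 mm across, 100 mm high, standing behind the work; origin at the centre of its underside. Not to be knocked over

How it is judged:
By the outcome, as a careful person would: the job done as asked, in the order asked, and still so for the second after the job is handed in, with the robot touching nothing.
Of bar_a, bar_b, bar_c only 2 to 3 are there at a start; the rules pass over those that are not, and their reading is None.
At some moment in a run one of bar_a, bar_b, bar_c may be knocked a few centimetres aside while the robot is not near it.
It also fails if it takes over 210 s, if anything falls off the work surface, if the arm or the gripper's body presses on something with over 40 N, if the wrist force passes 120 N, or if a joint passes its speed limit or range.

## Robot

A 6-joint arm with a two-finger parallel gripper is mounted at the origin on a cart in front of the work surface, level with it; the furniture and walls round the work are solid. World frame = base frame: x ahead of the robot, y to its left, z up, the work surface at z = 0. Lengths are in mm, angles in degrees, forces in N, time in s.
With the tool pointing down it reaches from about 350 to 850 mm from the base axis. Payload 8.1 kg.
Tool frame: the origin (TCP) lies at the very end of the fingers, on their centre line; the grasp point (between the pads) lies 19 mm behind it; z points along the fingers, y is the line along which they close (so a half turn about z gives the same grasp; the last joint's range is limited). The gripper opens to 85 mm and grips with 20 to 120 N. Pads are 22 mm wide; open, the fingers measure 114 mm over their backs; the gripper's body (76 mm by 85 mm) begins 54 mm behind the grasp point. The pads swing forward as they close: fully open they stand 13 mm farther back than shut.
Start: joints at [-4.893, 7.471, 85.268, -0, 87.261, -4.893], TCP at [600.004, 0.022, 231.292] pointing down, gripper open.
Joint ranges: [-169.43, 169.43], [-51.17, 129.36], [1.28, 143.12], [-76.62, 256.62], [0, 156.53], [-152.29, 152.29]. Speed limits (degrees/s): [136.94, 136.94, 159.86, 180, 180, 180].

## Interface

Orientations are given as [roll, pitch, yaw] about the fixed x, y, z axes, in that order (R = Rz(yaw) Ry(pitch) Rx(roll)).
In Python, from bench import * gives the robot as it stands.
- The arm moves only by the tool play_rows, never from a script. Its argument "increments" is a list of rows, each a list of 3 entries, a list of its own where there are three numbers: the gripper's target within -1 to 1 (fully open at 1, half-way at 0, shut at -1), then the shift along the tool's x, y, z in mm, then the turn about the tool's z in rad. A call has 1 to 12 rows; each row shifts and turns the commanded pose from where the row before left it, along the tool's axes as they then stand; what a row does not reach is not made up. A row lasts 1/12 s, in which the tool goes at most 41.7 mm and 7.16 degrees, less where a joint would pass 70% of its speed; a pose out of reach is approached as far as the arm can. A call is refused whole if a number of a shift passes 41.7 or a number of a turn 0.125, either way. A call with a gripper value outside its range is refused whole. The fingers move at their own pace and stop on an object; "force" is the grip in N (left out, the last holds). Time passes only in rows, so rows that do not move let the fingers close. It gives the time, the measured TCP pose, the force, the opening and the grip force at its end, in the units of the state.
- sense(): the state, without advancing time (a new reading comes with each control period).
- snapshot(name): name is "scene" or "side" or "wrist"; returns a dict with "color" (480x640x3 uint8, red, green, blue), "intrinsics" (3x3 intrinsics, pixels), "k1" (the pictures are not rectified: a ray, as slopes to the right and down, at radius r is drawn at 1 + k1 r^2 times it, then the intrinsics apply), "world_from_camera" (4x4, takes a point from camera to world coordinates). Camera axes: x right, y down, z forward; pixel columns grow to the right and rows downward; lengths in mm; the calibration is good to about 2 mm. A picture is of the moment at which its call begins. There is no depth.
- hand_in(): hands the job in; it is judged then, once.
Trained networks look in a picture, given as the dict that the camera call returned (one of the last four; its "shot" number tells which), for a name from the list of things; names that differ only in an ending like _2 or _b are one class to them, and where a whole thing is asked for, a point or a joint stands for the part that bears it (a point fixed in the world has none). Each returns a list of dicts, best first, with "p" (0 to 1); they miss things now and then, are a little off and sometimes report something else, mostly with a low value. They report only what shows in the picture. A call takes as long as a camera call.
- find_in(query, picture): "xyz" ([x, y, z] in mm, in the coordinates of the camera as it stood for that picture, good to about 4 mm: the middle of the surface that is visible of it).
- regions_of(query, picture): "mask" (480x640 bool, what is visible of it).
- pinpoint(query, picture): "xyz" ([x, y, z] in mm, in the coordinates of the camera as it stood for that picture, good to about 4 mm: a listed point, or the origin of a listed thing).
The state is a dict: "time": time; "joint_pos": joint angles; "qd": joint speeds; "joint_efforts": joint torques, N m; "tool_pos": TCP position; "tcp_rot": TCP orientation; "ft_force": force on the tool from outside, world axes, zero at the start; "wrist_torque": the same for the moment, N m; "finger_gap": finger opening in mm; "grip_force": force on a finger pad.
Only numpy, scipy, OpenCV 4.12 (cv2) and the standard library are available. Lean on these libraries where they do the work, as an engineer would, in place of code of your own. Each camera call takes 0.05 s, during which the arm holds its last target. There are 200 camera calls.

## Working session

There is one attempt and no reset: what is moved stays moved. The work goes in short steps, Python scripts to look and compute and a tool call to move; the robot and the scene stay as the last step left them, time stands still between calls to the robot, and variables do not carry over. Pictures are saved under pics/ and viewed, at most 15 in all, crops included, and the job is handed in when it is done.

Besides the shell and the picture viewer there is one more tool, called after "Request:" as a command line: name --argument value ..., lists and objects as JSON in quotes. play_rows: Moves the arm, as the interface text tells. Its arguments: {"type":"object","properties":{"increments":{"type":"array","items":{"type":"array"}},"force":{"type":"number"}},"required":["increments"]}

```bash
ls; mkdir -p pics; cat > h.py <<'E'
from bench import *
import numpy as np, cv2
from scipy.spatial.transform import Rotation as R
def w(pic,p): 
    T=np.array(pic["world_from_camera"]); return T[:3,:3]@np.array(p)+T[:3,3]
def save(pic,n): cv2.imwrite(f"pics/{n}.png",cv2.cvtColor(pic["color"],cv2.COLOR_RGB2BGR))
def ray(pic,uv):
    K=np.array(pic["intrinsics"]);k=pic["k1"];d=np.array([(uv[0]-K[0,2])/K[0,0],(uv[1]-K[1,2])/K[1,1]])
    u=d.copy()
    for _ in range(30): u=d/(1+k*(u@u))
    T=np.array(pic["world_from_camera"]); return T[:3,3],T[:3,:3]@np.array([u[0],u[1],1])
def onz(pic,uv,z):
    o,d=ray(pic,uv); return o+d*(z-o[2])/d[2]
def proj(pic,P):
    T=np.array(pic["world_from_camera"]);c=T[:3,:3].T@(np.array(P)-T[:3,3]);u=c[:2]/c[2]
    K=np.array(pic["intrinsics"]);u=u*(1+pic["k1"]*(u@u));return np.array([u[0]*K[0,0]+K[0,2],u[1]*K[1,1]+K[1,2]])
E
python3 - <<'E'
from h import *
np.set_printoptions(precision=1,suppress=True)
print(sense())
for n in("scene","side","wrist"):
    p=snapshot(n); save(p,n+"0"); print(n,p["world_from_camera"],p["k1"])
    for q in("bar_a","bar_b","bar_c","balance_stand","ridge_top","line_0","line_8","holder_floor","scriber","jar"):
        print(q,[(round(r["p"],2),w(p,r["xyz"])) for r in pinpoint(q,p)][:4])
E
```

```text
pics
{'time': 0.0, 'joint_pos': array([-4.9,  7.5, 85.3,  0. , 87.3, -4.9]), 'qd': array([-0.1, -0. ,  0.1, -0. , -0. , -0. ]), 'joint_efforts': array([ -0. , -56.9, -50.1,  -0. ,   0. ,   0. ]), 'tool_pos': array([599.5,   0.1, 230.2]), 'tcp_rot': array([-179.9,   -0. ,   90. ]), 'ft_force': array([ 0.3, -0. , -0.4]), 'wrist_torque': array([ 0. , -0.1, -0. ]), 'grip_force': 0.0, 'finger_gap': 85.29196202270847}
scene [[   0.8   -0.3    0.5   29.2]
 [  -0.5   -0.4    0.7 -674.8]
 [  -0.    -0.9   -0.5  659.3]
 [   0.     0.     0.     1. ]] -0.1557291622945067
bar_a [(0.77, array([524.2, 411.7,   1.7])), (0.59, array([631.6, 386.4,   0.9])), (0.38, array([491.8, 191.3,  92.8]))]
bar_b [(0.77, array([524.2, 411.7,   1.7])), (0.59, array([631.6, 386.4,   0.9])), (0.38, array([491.8, 191.3,  92.8]))]
bar_c [(0.77, array([524.2, 411.7,   1.7])), (0.59, array([631.6, 386.4,   0.9])), (0.38, array([491.8, 191.3,  92.8]))]
balance_stand []
ridge_top [(0.95, array([500.1, 123.2,  61.9]))]
line_0 [(0.89, array([498.5, 126.1,  95.6])), (0.85, array([512.5,  30.7,  96.2])), (0.85, array([505.6,
[... 1356 characters left out ...]
-1.7])), (0.55, array([564.4, -45.2,  20.9]))]
wrist [[  1.   -0.    0.  599.9]
 [ -0.   -1.   -0.3  74.8]
 [  0.    0.3  -1.  374.9]
 [  0.    0.    0.    1. ]] -0.0633641688450359
bar_a []
bar_b []
bar_c []
balance_stand [(0.73, array([498.6, 120.3,  -2.2]))]
ridge_top [(0.57, array([500. , 122.8,  63.7]))]
line_0 [(0.93, array([500.1,  95.5,  91.6])), (0.92, array([500.9, 124.3,  91.1])), (0.91, array([497.3, 153.5,  98.4])), (0.86, array([512.2,   0.2,  96.4]))]
line_8 [(0.93, array([500.1,  95.5,  91.6])), (0.92, array([500.9, 124.3,  91.1])), (0.91, array([497.3, 153.5,  98.4])), (0.86, array([512.2,   0.2,  96.4]))]
holder_floor []
scriber [(0.57, array([566.8, -44.4,  23.6]))]
jar []
```

View pics/side0.png

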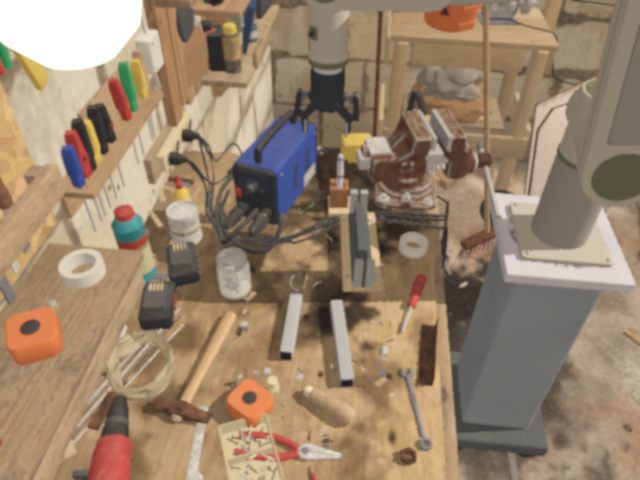

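View pics/scene0.png

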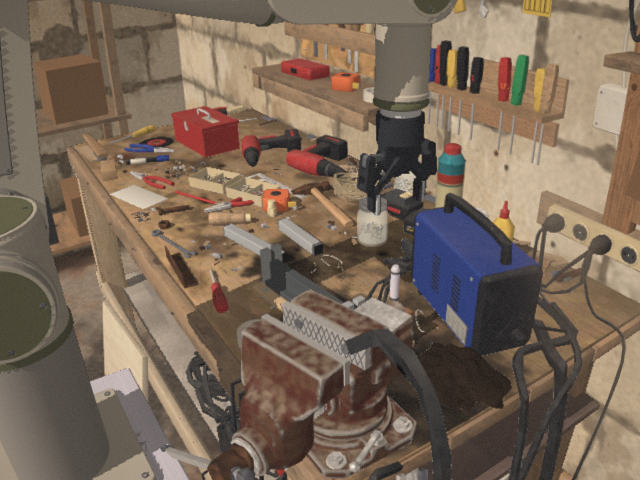

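```bash
python3 - <<'E'
from h import *
np.set_printoptions(precision=1,suppress=True)
# ends of lines; bar masks
for n in("scene","side","wrist"):
    p=snapshot(n)
    L=np.array([w(p,r["xyz"]) for r in pinpoint("line_0",p) if r["p"]>.3])
    L=L[np.argsort(L[:,1])]; f=np.polyfit(L[:,1],L[:,0],1); print(n,len(L),L[[0,-1]],f)
    if n!="wrist":
        for r in regions_of("bar_a",p)[:4]:
            m=r["mask"].astype(np.uint8)
            c=max(cv2.findContours(m,0,2)[0],key=cv2.contourArea)
            # fit on height 26 by min area rect of world points of contour
            W=np.array([onz(p,q[0],26)[:2] for q in c]).astype(np.float32)
            print("bar",r["p"],m.sum(),cv2.minAreaRect(W), cv2.boxPoints(cv2.minAreaRect(W)).tolist())
E
```

```text
scene 9 [[510.9   2.6  98.8]
 [485.6 254.4  95.9]] [ -0.1 513.3]
bar 0.9 646 ((503.3796081542969, 425.48114013671875), (50.03827667236328, 161.93006896972656), 10.93227767944336) [[463.4595947265625, 500.2319641113281], [494.1694030761719, 341.2406311035156], [543.2996215820312, 350.7303161621094], [512.58984375, 509.7216491699219]]
bar 0.56 753 ((616.2212524414062, 361.8218994140625), (197.80703735351562, 49.237022399902344), 89.49324035644531) [[590.7289428710938, 263.1399841308594], [639.9640502929688, 262.7044982910156], [641.7135620117188, 460.5038146972656], [592.4784545898438, 460.9393005371094]]
side 7 [[507.7  31.   88.3]
 [484.8 250.8  93.3]] [ -0.1 510.6]
bar 0.62 1251 ((520.2293090820312, 420.6330871582031), (30.278491973876953, 217.83802795410156), 10.612014770507812) [[485.2907409667969, 524.9011840820312], [525.4072265625, 310.7889404296875], [555.1678466796875, 316.364990234375], [515.0513916015625, 530.4772338867188]]
bar 0.56 928 ((625.616455078125, 391.06298828125), (30.060508728027344, 180.2460479736328), 0.8303225636482239) [[609.28173828125, 480.958740234375], [611.893798828125, 300.73162841796875], [641.951171875, 301.167236328125], [639.339111328125, 481.39434814453125]]
wrist 6 [[511.4   0.2  95.6]
 [498.5 151.7  98.4]] [ -0.1 510.5]
```

Two tubes show in the side picture, at about (292,325) and (342,342). The third is absent. The stand ridge is at (360,240), the scriber in its holder at (340,170) and the jar at (233,272). I'll go over the stand and tubes for near views.

Request:
play_rows --increments '[[1, [30, -8, -5], 0], [1, [30, -8, -5], 0], [1, [30, -8, -5], 0], [1, [30, -8, -5], 0], [1, [30, -8, -5], 0], [1, [30, -8, -5], 0], [1, [0, 0, 0], 0], [1, [0, 0, 0], 0]]'

```text
time: 2.72
tool_pos: [551.7, 181.6, 261.8]
tcp_rot: [179.9, -0.0, 90.2]
ft_force: [-0.2, -0.4, -0.4]
finger_gap: 85.4
grip_force: 0.0
```

```bash
python3 - <<'E'
from h import *
np.set_printoptions(precision=1,suppress=True)
print(sense()["tool_pos"],sense()["time"])
p=snapshot("wrist"); save(p,"w1")
L=np.array([w(p,r["xyz"]) for r in pinpoint("line_0",p) if r["p"]>.3])
L=L[np.argsort(L[:,1])]; print(L,np.polyfit(L[:,1],L[:,0],1))
for q in("ridge_top","balance_stand","bar_a","holder_floor"): print(q,[(round(r["p"],2),w(p,r["xyz"])) for r in pinpoint(q,p)][:4])
E
```

```text
[551.7 181.6 261.8] 2.7167
[[511.    1.3  99.9]
 [506.2  32.9  97.8]
 [506.2  64.5  93.1]
 [498.6  93.9  92. ]
 [499.4 125.1  96. ]
 [496.3 154.2  96.7]
 [490.2 186.2  90.4]
 [490.3 219.2  94.8]
 [485.7 249.2  92.5]] [ -0.1 510.6]
ridge_top [(0.71, array([497.4, 123.3,  64.5])), (0.71, array([496.3,  94.1,  94.5])), (0.32, array([500.3, 122.5,  -1.5]))]
balance_stand [(0.65, array([501.2, 124.8,   2.2])), (0.23, array([512.9,   0.4, 100.3]))]
bar_a [(0.64, array([623.7, 380.9,  -1.4])), (0.41, array([505.1,  65. ,  90.9]))]
holder_floor [(0.74, array([565.6, -47.3,  23.4])), (0.49, array([496.3,  94.8,  91.7]))]
```

Request:
play_rows --increments '[[1, [33, 0, 0], 0], [1, [33, 0, 0], 0], [1, [33, 0, 0], 0], [1, [33, 0, 0], 0], [1, [33, 0, 0], 0], [1, [33, 0, 0], 0], [1, [12, 0, 0], 0], [1, [0, 0, 0], 0], [1, [0, 0, 0], 0]]'

```text
time: 3.77
tool_pos: [552.1, 389.6, 260.6]
tcp_rot: [-180.0, 0.1, 90.0]
ft_force: [-0.3, -0.4, -1.4]
finger_gap: 85.2
grip_force: 0.0
```

```bash
python3 - <<'E'
from h import *
np.set_printoptions(precision=1,suppress=True)
print(sense()["tool_pos"],sense()["time"])
p=snapshot("wrist"); save(p,"w2")
for q in("bar_a","jar"): print(q,[(round(r["p"],2),w(p,r["xyz"])) for r in pinpoint(q,p)][:4])
for r in regions_of("bar_a",p)[:4]:
    m=r["mask"].astype(np.uint8)
    c=max(cv2.findContours(m,0,2)[0],key=cv2.contourArea)
    W=np.array([onz(p,q[0],26)[:2] for q in c]).astype(np.float32)
    print("bar",r["p"],m.sum(),cv2.minAreaRect(W))
E
```

```text
[552.1 389.6 260.6] 3.7667
bar_a [(0.79, array([622.8, 379.7,  -0.8])), (0.59, array([525.8, 411.9,  -0.3])), (0.2, array([489. , 187.3,  93.3]))]
jar [(0.77, array([770.3, 288.7,  -1.8]))]
bar 0.96 3598 ((625.8621215820312, 381.7024841308594), (30.339792251586914, 165.1826934814453), 0.9542932510375977)
bar 0.61 4498 ((522.5286254882812, 411.6304626464844), (28.562118530273438, 204.26597595214844), 11.079912185668945)
```

View pics/w2.png

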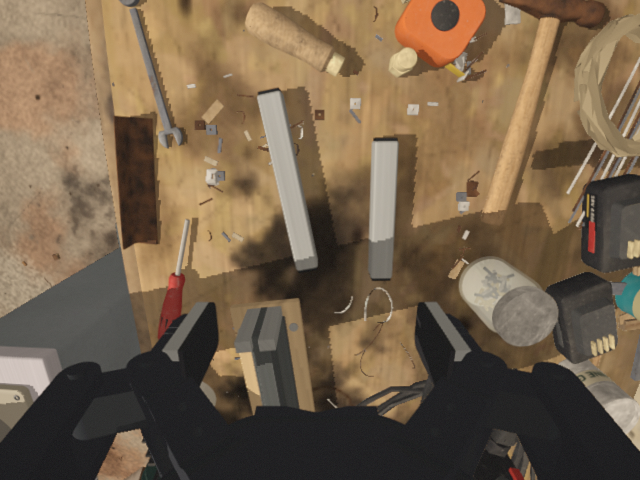

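View pics/w1.png

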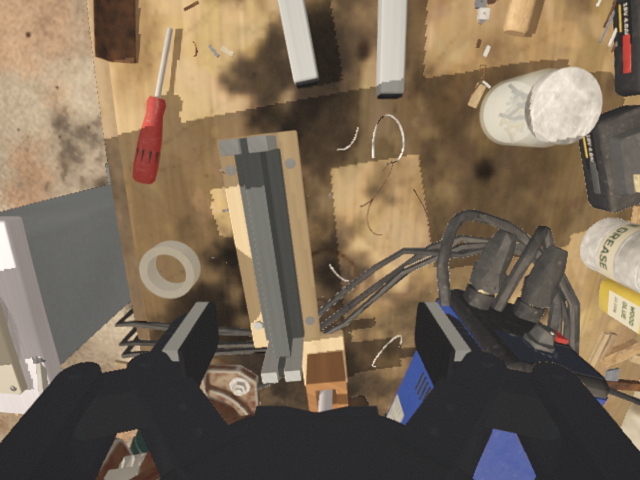

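The near view shows tube c (160 mm) at pixel (383,208), world (625,381) along y. Tube a (200 mm) is at (288,180), world (523,412) and turned about 11°. There is no bar_b. Stand centre is (498,125), yaw about 5.8°. I'll take c first.

Request:
play_rows --increments '[[1, [-4, 36, 0], 0], [1, [-4, 36, 0], 0], [1, [0, 0, 40], 0], [1, [0, 0, 40], 0], [1, [0, 0, 40], 0], [1, [0, 0, 40], 0], [1, [0, 0, 40], 0], [1, [0, 0, 25], 0], [1, [0, 0, 15], 0], [1, [0, 0, 12], 0], [1, [0, 0, 0], 0], [1, [0, 0, 0], 0]]' --force 100

```text
time: 4.97
tool_pos: [624.9, 382.0, 10.7]
tcp_rot: [179.9, -0.0, 90.0]
ft_force: [1.1, 0.8, 1.1]
finger_gap: 85.7
grip_force: 0.0
```

```bash
python3 - <<'E'
from h import *
np.set_printoptions(precision=3,suppress=True)
s=sense();print(s["tool_pos"],s["ft_force"],s["wrist_torque"])
p=snapshot("wrist"); 
for r in regions_of("bar_a",p)[:3]:
    m=r["mask"].astype(np.uint8)
    c=max(cv2.findContours(m,0,2)[0],key=cv2.contourArea)
    W=np.array([onz(p,q[0],26)[:2] for q in c]).astype(np.float32)
    print("bar",r["p"],m.sum(),cv2.minAreaRect(W))
E
```

```text
[624.932 382.043  10.687] [1.06  0.841 1.07 ] [ 0.015 -0.039  0.01 ]
bar 0.79 18120 ((628.197021484375, 399.0328369140625), (25.717443466186523, 129.8097381591797), 0.8955212831497192)
bar 0.67 29427 ((525.3551025390625, 431.6583251953125), (40.22437286376953, 151.90037536621094), 11.329886436462402)
```

Request:
play_rows --increments '[[-1, [0, 0, 0], 0], [-1, [0, 0, 0], 0], [-1, [0, 0, 0], 0], [-1, [0, 0, 0], 0], [-1, [0, 0, 0], 0], [-1, [0, 0, 0], 0], [-1, [0, 0, 0], 0], [-1, [0, 0, 0], 0]]'

```text
time: 5.73
tool_pos: [625.2, 382.4, 10.8]
tcp_rot: [179.9, -0.1, 90.0]
ft_force: [1.7, -1.2, 5.7]
finger_gap: 23.3
grip_force: 101.0
```

Request:
play_rows --increments '[[-1, [0, 0, -10], 0], [-1, [0, 0, -15], 0], [-1, [0, 0, -15], 0], [-1, [0, 0, 0], 0], [-1, [0, 0, 0], 0], [-1, [0, 0, 0], 0], [-1, [0, 0, 0], 0]]'

```text
time: 6.32
tool_pos: [623.3, 381.7, 48.3]
tcp_rot: [-179.9, 0.0, 90.0]
ft_force: [0.4, -0.1, -4.7]
finger_gap: 23.7
grip_force: 99.7
```

```bash
cat >> h.py <<'E'
def ft(n=6):
    F=[];M=[]
    for _ in range(n):
        snapshot("wrist"); s=sense(); F.append(s["ft_force"]);M.append(s["wrist_torque"])
    print("F",np.mean(F,0),np.std(F,0),"M",np.mean(M,0),np.std(M,0),s["tool_pos"],s["finger_gap"],s["time"])
E
python3 - <<'E'
from h import *
np.set_printoptions(precision=3,suppress=True)
ft()
p=snapshot("side");save(p,"s1");cv2.imwrite("pics/s1c.png",cv2.resize(cv2.cvtColor(p["color"][250:400,220:400],cv2.COLOR_RGB2BGR),None,fx=3.5,fy=3.5))
E
```

```text
F [ 0.124  0.09  -4.326] [0.623 0.484 0.486] M [0.072 0.018 0.017] [0.032 0.02  0.024] [623.75  381.868  48.75 ] 23.27743789292135 6.6167
```

View pics/s1c.png

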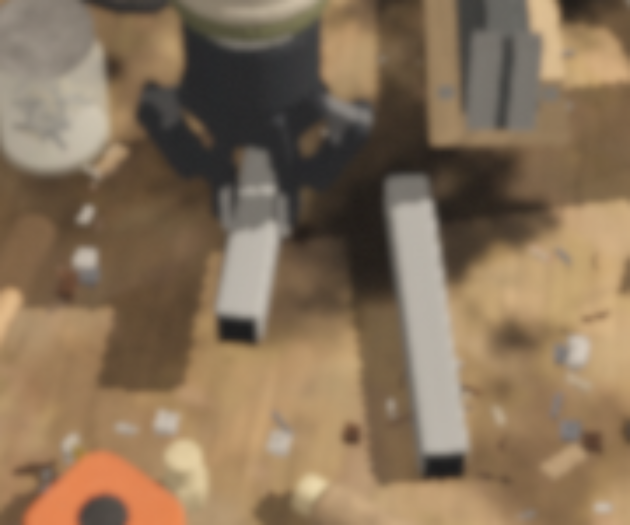

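In the crop, tube c (at (250,270)) is held about its middle and looks roughly level. The wrist moment puts its balance point about 15 mm towards -y. I'll set it down, shift and test again.

Request:
play_rows --increments '[[-1, [0, 0, 15], 0], [-1, [0, 0, 14], 0], [-1, [0, 0, 9], 0], [-1, [0, 0, 1], 0], [0.2, [0, 0, 0], 0], [0.2, [0, 0, 0], 0], [0.2, [0, 0, 0], 0], [0.2, [0, 0, 0], 0], [0.2, [-8, 0, 0], 0], [0.2, [-7, 0, 0], 0], [0.2, [0, 0, 0], 0], [0.2, [0, 0, 0], 0]]'

```text
time: 7.67
tool_pos: [624.2, 366.2, 10.3]
tcp_rot: [-180.0, 0.0, 89.9]
ft_force: [-0.4, 0.4, 0.3]
finger_gap: 51.1
grip_force: 0.0
```

```bash
python3 - <<'E'
from h import *
np.set_printoptions(precision=3,suppress=True)
ft(10)
E
```

```text
F [ 0.044  0.005 -0.402] [0.697 0.397 0.52 ] M [ 0.009  0.001 -0.007] [0.035 0.031 0.037] [623.954 367.119  10.251] 51.20796165311314 8.1667
```

Request:
play_rows --increments '[[-1, [0, 0, 0], 0], [-1, [0, 0, 0], 0], [-1, [0, 0, 0], 0], [-1, [0, 0, 0], 0], [-1, [0, 0, 0], 0], [-1, [0, 0, -10], 0], [-1, [0, 0, -15], 0], [-1, [0, 0, -15], 0], [-1, [0, 0, 0], 0], [-1, [0, 0, 0], 0], [-1, [0, 0, 0], 0], [-1, [0, 0, 0], 0]]'

```text
time: 9.17
tool_pos: [623.4, 366.7, 49.4]
tcp_rot: [-179.9, 0.0, 90.0]
ft_force: [-0.6, 0.7, -4.4]
finger_gap: 23.5
grip_force: 99.4
```

```bash
python3 - <<'E'
from h import *
np.set_printoptions(precision=3,suppress=True)
ft(12)
E
```

```text
F [-0.007 -0.004 -4.605] [0.525 0.377 0.576] M [ 0.005  0.003 -0.002] [0.022 0.028 0.022] [624.006 367.033  50.287] 23.85213862906979 9.7667
```

Moment is now about zero, so the grip is at the balance point. I'll lift, turn 84° and carry it over the ridge.

Request:
play_rows --increments '[[-1, [0, 0, -33], 0.1225], [-1, [0, 0, -33], 0.1225], [-1, [0, 0, -33], 0.1225], [-1, [0, 0, 0], 0.1225], [-1, [0, 0, 0], 0.1225], [-1, [0, 0, 0], 0.1225], [-1, [0, 0, 0], 0.1225], [-1, [0, 0, 0], 0.1225], [-1, [0, 0, 0], 0.1225], [-1, [0, 0, 0], 0.1225], [-1, [0, 0, 0], 0.1225], [-1, [0, 0, 0], 0.1225]]'

```text
time: 10.77
tool_pos: [624.0, 367.0, 149.3]
tcp_rot: [180.0, -0.0, 5.4]
ft_force: [-0.5, 0.1, -5.3]
finger_gap: 23.4
grip_force: 99.6
```

Request:
play_rows --increments '[[-1, [-15, 18, 0], 0], [-1, [-21, 25, 0], 0], [-1, [-21, 25, 0], 0], [-1, [-21, 25, 0], 0], [-1, [-21, 25, 0], 0], [-1, [-21, 25, 0], 0], [-1, [-15, 18, 0], 0], [-1, [-14, 15, 0], 0], [-1, [0, 0, 0], 0], [-1, [0, 0, 0], 0], [-1, [0, 0, 0], 0]]'

```text
time: 11.68
tool_pos: [494.0, 177.2, 149.9]
tcp_rot: [-180.0, -0.1, 5.8]
ft_force: [0.3, 0.5, -4.4]
finger_gap: 23.9
grip_force: 99.8
```

```bash
python3 - <<'E'
from h import *
np.set_printoptions(precision=2,suppress=True)
s=sense();print(s["tool_pos"],s["tcp_rot"],s["wrist_torque"],s["time"])
C=[];
for n in("wrist","wrist","side"):
    p=snapshot(n)
    L=np.array([w(p,r["xyz"]) for r in pinpoint("line_0",p) if r["p"]>.3])
    if len(L)>1: print(n,len(L),L.mean(0),np.polyfit(L[:,1]-125,L[:,0],1))
    save(p,"p1"+n)
E
```

```text
[494.04 177.24 149.92] [-179.97   -0.08    5.76] [ 0.04 -0.07  0.06] 11.6833
wrist 8 [499.92 115.94  94.9 ] [ -0.11 498.92]
wrist 8 [498.01 116.92  94.06] [ -0.11 497.12]
side 9 [496.51 125.17  90.71] [ -0.12 496.53]
```

View pics/p1wrist.png

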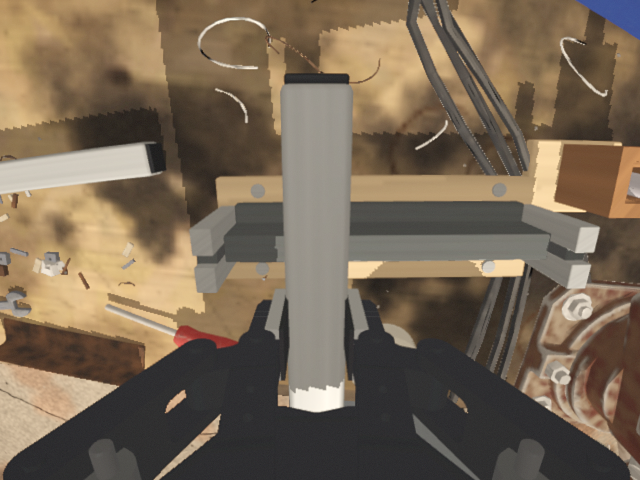

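The tube, pixel (318,240), is over the ridge about 30 % from the left (+y) cheek. I'll check my stand estimate against the ridge edges, which are at about rows 235 and 262 at column 420.

```bash
python3 - <<'E'
from h import *
np.set_printoptions(precision=1,suppress=True)
p=snapshot("wrist")
def st(x,y,z,c=(498.2,125.2),a=np.radians(5.9)): return [c[0]+x*np.cos(a)-y*np.sin(a),c[1]+x*np.sin(a)+y*np.cos(a),z]
for x in(-10,10): print(x,[proj(p,st(x,y,62)) for y in(100,0,-50,-100)])
im=p["color"].copy()
for y in(-118,-132,118,132):
    for x in(-22,22): cv2.circle(im,tuple(int(round(v)) for v in proj(p,st(x,y,88))),2,(255,0,0),-1)
for y in(-100,-50,0,90):
    for x in(-10,10): cv2.circle(im,tuple(int(round(v)) for v in proj(p,st(x,y,62))),2,(0,255,0),-1)
c=im[140:320,180:620]; cv2.imwrite("pics/c1.png",cv2.resize(cv2.cvtColor(c,cv2.COLOR_RGB2BGR),None,fx=1.8,fy=1.8))
E
```

```text
-10 [array([249.2, 261.4]), array([387.9, 261.2]), array([456.1, 260.9]), array([522.1, 260.6])]
10 [array([247.5, 234.7]), array([389.6, 234.5]), array([459.4, 234.5]), array([526.9, 234.5])]
```

View pics/c1.png

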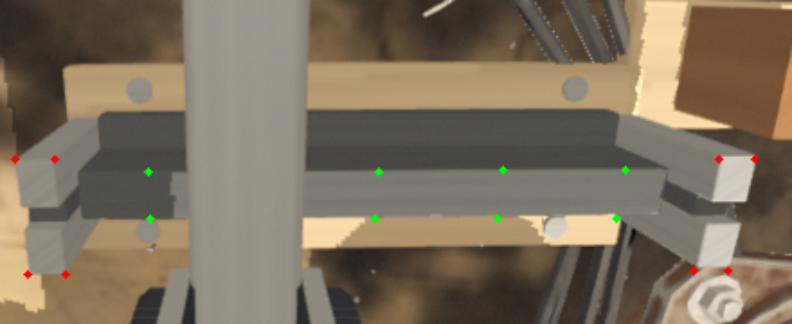

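Projected points (green on the ridge edges, red on the cheeks) lie on the picture's edges, so the stand estimate is good to about a millimetre. I'll lower now.

Request:
play_rows --increments '[[-1, [-1, 0, 25], 0], [-1, [0, 0, 25], 0], [-1, [0, 0, 12], 0], [-1, [0, 0, 6], 0], [-1, [0, 0, 4], 0], [-1, [0, 0, 2], 0], [-1, [0, 0, 2], 0], [-1, [0, 0, 0], 0], [-1, [0, 0, 0], 0]]'

```text
time: 12.78
tool_pos: [493.2, 177.0, 74.2]
tcp_rot: [-180.0, -0.1, 5.8]
ft_force: [-0.4, 0.3, -4.0]
finger_gap: 23.6
grip_force: 99.8
```

```bash
python3 - <<'E'
from h import *
np.set_printoptions(precision=3,suppress=True)
ft(8)
E
```

```text
F [ 0.087  0.273 -4.874] [0.47  0.581 0.725] M [ 0.002 -0.002  0.008] [0.026 0.027 0.027] [492.527 176.836  73.42 ] 23.858667706002297 13.1833
```

Request:
play_rows --increments '[[-1, [0, 0, 1], 0], [-1, [0, 0, 0.5], 0], [-1, [0, 0, 0], 0], [-0.3, [0, 0, 0], 0], [-0.2, [0, 0, 0], 0], [0, [0, 0, 0], 0], [0.2, [0, 0, 0], 0], [0.2, [0, 0, 0], 0], [0.2, [0, 0, 0], 0]]'

```text
time: 13.93
tool_pos: [492.6, 176.9, 71.9]
tcp_rot: [-180.0, -0.0, 5.8]
ft_force: [-0.6, -0.2, 0.6]
finger_gap: 51.3
grip_force: 0.0
```

Request:
play_rows --increments '[[0.2, [0, 0, -10], 0], [0.2, [0, 0, -25], 0], [0.2, [0, 0, -35], 0], [0.2, [0, 0, -35], 0], [0.2, [0, 0, -20], 0], [0.2, [0, 0, 0], 0], [0.2, [0, 0, 0], 0]]'

```text
time: 14.52
tool_pos: [493.7, 177.2, 199.4]
tcp_rot: [-180.0, -0.3, 5.8]
ft_force: [-0.3, 0.0, 0.4]
finger_gap: 51.3
grip_force: 0.0
```

```bash
python3 - <<'E'
from h import *
np.set_printoptions(precision=2,suppress=True)
s=sense();print(s["tool_pos"],s["time"])
a=snapshot("wrist"); b=snapshot("side"); c=snapshot("scene")
for p in(a,b,c): print([(round(r["p"],2),w(p,r["xyz"])) for r in pinpoint("bar_a",p)][:4])
im=np.hstack([cv2.resize(a["color"],(400,300)),cv2.resize(b["color"][200:400,230:430],(300,300))])
cv2.imwrite("pics/c2.png",im[:,:,::-1])
E
```

```text
[493.75 177.17 199.41] 14.5167
[(0.82, array([526.09, 413.46,  -0.56])), (0.8, array([501.1 , 179.08,  60.12]))]
[(0.79, array([523.3 , 413.17,   0.82])), (0.72, array([507.87, 179.93,  57.71]))]
[(0.95, array([523.24, 412.38,   0.9 ]))]
```

View pics/c2.png

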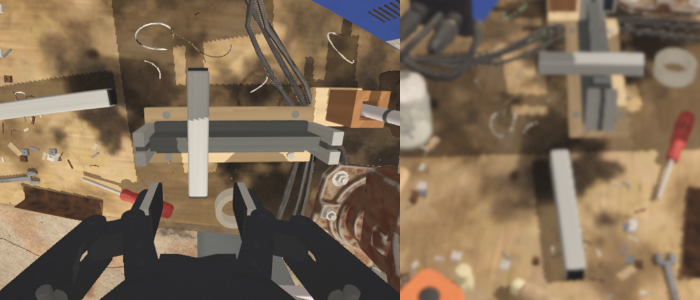

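Tube c lies level on the ridge in both views (wrist pixel (197,130), side (590,63)). Tube a is still at (523.5,413). I'm going for it.

Request:
play_rows --increments '[[1, [4, -15, 0], 0], [1, [7, -30, 0], 0], [1, [7, -31, 0], 0], [1, [7, -31, 0], 0], [1, [7, -31, 0], 0], [1, [7, -31, 0], 0], [1, [7, -31, 0], 0], [1, [5, -21, 0], 0], [1, [3, -10, 0], 0], [1, [0, 0, 0], -0.12], [1, [0, 0, 0], -0.12], [1, [0, 0, 0], -0.12]]'

```text
time: 15.82
tool_pos: [522.3, 412.2, 195.2]
tcp_rot: [180.0, 0.1, 26.8]
ft_force: [1.1, -1.4, 0.2]
finger_gap: 85.2
grip_force: 0.0
```

Request:
play_rows --increments '[[1, [0, 0, 10], -0.12], [1, [0, 0, 10], -0.12], [1, [0, 0, 10], -0.12], [1, [0, 0, 10], -0.12], [1, [0, 0, 10], -0.12], [1, [0, 0, 10], -0.12], [1, [0, 0, 10], -0.12], [1, [0, 0, 10], -0.12], [1, [0, 0, 10], -0.12], [1, [0, 0, 10], -0.12], [1, [0, 0, 10], -0.1], [1, [0, 0, 0], 0]]'

```text
time: 16.82
tool_pos: [521.0, 410.8, 82.9]
tcp_rot: [-179.7, 0.1, 101.2]
ft_force: [-1.2, -0.9, -0.1]
finger_gap: 85.3
grip_force: 0.0
```

```bash
python3 - <<'E'
from h import *
np.set_printoptions(precision=2,suppress=True)
s=sense();print(s["tool_pos"],s["tcp_rot"],s["time"])
for n in("side","wrist"):
    p=snapshot(n)
    print([(round(r["p"],2),w(p,r["xyz"])) for r in pinpoint("bar_a",p)][:4])
    for r in regions_of("bar_a",p)[:3]:
        m=r["mask"].astype(np.uint8)
        c=max(cv2.findContours(m,0,2)[0],key=cv2.contourArea)
        W=np.array([onz(p,q[0],26)[:2] for q in c]).astype(np.float32)
        print("bar",r["p"],m.sum(),cv2.minAreaRect(W))
E
```

```text
[521.01 410.79  82.92] [-179.7     0.13  101.16] 16.8167
[(0.73, array([520.06, 413.1 ,  -0.77])), (0.56, array([493.53, 187.29,  91.6 ]))]
bar 0.58 1247 ((522.003173828125, 420.90399169921875), (33.77881622314453, 217.84507751464844), 11.09890079498291)
bar 0.58 332 ((443.5085144042969, 117.42034149169922), (55.556434631347656, 50.11003494262695), 7.2773661613464355)
[(0.62, array([524.37, 413.18,  -0.28]))]
bar 0.65 12406 ((521.561279296875, 411.80670166015625), (26.25760269165039, 204.10726928710938), 11.22518539428711)
```

Request:
play_rows --increments '[[1, [0, 0, 25], 0], [1, [0, 0, 25], 0], [1, [0, 0, 15], 0], [1, [0, 0, 8], 0], [0.3, [0, 0, 0], 0], [-1, [0, 0, 0], 0], [-1, [0, 0, 0], 0], [-1, [0, 0, 0], 0], [-1, [0, 0, 0], 0], [-1, [0, 0, 0], 0], [-1, [0, 0, 0], 0], [-1, [0, 0, 0], 0]]' --force 110

```text
time: 18.12
tool_pos: [523.8, 412.8, 16.0]
tcp_rot: [179.9, -0.1, 100.9]
ft_force: [-3.0, -1.6, 7.1]
finger_gap: 22.7
grip_force: 109.3
```

Request:
play_rows --increments '[[-1, [0, 0, -10], 0], [-1, [0, 0, -15], 0], [-1, [0, 0, -15], 0], [-1, [0, 0, 0], 0], [-1, [0, 0, 0], 0], [-1, [0, 0, 0], 0], [-1, [0, 0, 0], 0]]'

```text
time: 18.7
tool_pos: [522.4, 411.7, 52.9]
tcp_rot: [-179.9, 0.0, 100.9]
ft_force: [-0.3, -0.2, -5.2]
finger_gap: 22.4
grip_force: 108.7
```

```bash
python3 - <<'E'
from h import *
np.set_printoptions(precision=3,suppress=True)
ft(10)
E
```

```text
F [-0.076 -0.148 -5.021] [0.368 0.473 0.673] M [ 0.144  0.039 -0.005] [0.046 0.031 0.028] [522.932 412.07   53.685] 22.89918934092819 19.2
```

Request:
play_rows --increments '[[-1, [0, 0, 15], 0], [-1, [0, 0, 15], 0], [-1, [0, 0, 9], 0], [-1, [0, 0, 1], 0], [0.2, [0, 0, 0], 0], [0.2, [0, 0, 0], 0], [0.2, [0, 0, 0], 0], [0.2, [-8, 0, -2], 0], [0.2, [-10, 0, 0], 0], [0.2, [-10, 0, 0], 0], [0.2, [0, 0, 0], 0], [0.2, [0, 0, 0], 0]]'

```text
time: 20.2
tool_pos: [528.6, 383.5, 15.8]
tcp_rot: [-180.0, 0.0, 100.8]
ft_force: [0.6, -0.6, -1.3]
finger_gap: 50.7
grip_force: 0.0
```

```bash
python3 - <<'E'
from h import *
np.set_printoptions(precision=3,suppress=True)
ft(8)
E
```

```text
F [-0.033  0.149 -0.082] [0.47  0.381 0.293] M [-0.     0.01   0.007] [0.032 0.033 0.046] [528.129 384.869  15.788] 51.24830281956315 20.6
```

Request:
play_rows --increments '[[-1, [0, 0, 0], 0], [-1, [0, 0, 0], 0], [-1, [0, 0, 0], 0], [-1, [0, 0, 0], 0], [-1, [0, 0, 0], 0], [-1, [0, 0, -10], 0], [-1, [0, 0, -15], 0], [-1, [0, 0, -15], 0], [-1, [0, 0, 0], 0], [-1, [0, 0, 0], 0], [-1, [0, 0, 0], 0], [-1, [0, 0, 0], 0]]'

```text
time: 21.6
tool_pos: [527.7, 384.2, 55.0]
tcp_rot: [-179.9, 0.0, 100.9]
ft_force: [0.8, -0.8, -5.6]
finger_gap: 22.8
grip_force: 109.0
```

```bash
python3 - <<'E'
from h import *
np.set_printoptions(precision=3,suppress=True)
ft(12)
E
```

```text
F [ 0.088  0.017 -5.236] [0.375 0.45  0.375] M [ 0.007 -0.002  0.   ] [0.038 0.034 0.037] [528.289 384.587  55.804] 22.448973313824464 22.2
```

Moment is about zero. I'll turn the tube (long end toward the robot) and carry it to ridge y = -52.

Request:
play_rows --increments '[[-1, [0, 0, -33], -0.1235], [-1, [0, 0, -33], -0.1235], [-1, [0, 0, -33], -0.1235], [-1, [0, 0, 0], -0.1235], [-1, [0, 0, 0], -0.1235], [-1, [0, 0, 0], -0.1235], [-1, [0, 0, 0], -0.1235], [-1, [0, 0, 0], -0.1235], [-1, [0, 0, 0], -0.1235], [-1, [0, 0, 0], -0.1235], [-1, [0, 0, 0], -0.1235], [-1, [0, 0, 0], -0.1235]]'

```text
time: 23.2
tool_pos: [528.2, 384.5, 154.8]
tcp_rot: [-180.0, -0.0, -173.9]
ft_force: [-0.2, -0.5, -4.8]
finger_gap: 22.3
grip_force: 109.8
```

Request:
play_rows --increments '[[-1, [3, -17, 0], 0], [-1, [5, -30, 0], 0], [-1, [6, -32, 0], 0], [-1, [6, -32, 0], 0], [-1, [6, -32, 0], 0], [-1, [6, -32, 0], 0], [-1, [6, -32, 0], 0], [-1, [6, -32, 0], 0], [-1, [6, -32, 0], 0], [-1, [4, -22, 0], 0], [-1, [2, -14, 0], 0], [-1, [0, 0, 0], 0]]'

```text
time: 24.2
tool_pos: [503.5, 70.6, 155.1]
tcp_rot: [-179.9, 0.0, -174.4]
ft_force: [0.1, 0.5, -5.2]
finger_gap: 22.9
grip_force: 110.0
```

Request:
play_rows --increments '[[-1, [0, 0, 0], 0], [-1, [0, 0, 0], 0]]'

```text
time: 24.37
tool_pos: [503.7, 73.9, 155.0]
tcp_rot: [180.0, 0.0, -174.2]
ft_force: [0.3, 0.1, -4.3]
finger_gap: 22.6
grip_force: 110.0
```

```bash
python3 - <<'E'
from h import *
np.set_printoptions(precision=3,suppress=True)
ft(4); print(sense()["tcp_rot"])
E
```

```text
F [-0.014 -0.012 -5.034] [0.537 0.38  0.154] M [ 0.019  0.011 -0.043] [0.039 0.024 0.025] [503.531  74.346 154.764] 22.55665213772903 24.5667
[ 179.992   -0.004 -174.128]
```

Request:
play_rows --increments '[[-1, [0, -1, 25], 0], [-1, [0, 0, 25], 0], [-1, [0, 0, 12], 0], [-1, [0, 0, 6], 0], [-1, [0, 0, 4], 0], [-1, [0, 0, 2], 0], [-1, [0, 0, 1.5], 0], [-1, [0, 0, 0], 0], [-1, [0, 0, 0], 0], [-1, [0, 0, 0.5], 0], [-1, [0, 0, 0.5], 0], [-1, [0, 0, 0], 0]]'

```text
time: 25.57
tool_pos: [503.8, 72.5, 78.5]
tcp_rot: [-180.0, 0.0, -174.2]
ft_force: [-0.3, 0.2, -4.7]
finger_gap: 22.7
grip_force: 109.9
```

```bash
python3 - <<'E'
from h import *
np.set_printoptions(precision=3,suppress=True)
ft(6)
E
```

```text
F [-0.164  0.055 -5.374] [0.557 0.465 0.537] M [-0.001  0.012  0.011] [0.028 0.033 0.033] [503.655  72.504  78.321] 22.47324024016417 25.8667
```

Request:
play_rows --increments '[[-1, [0, 0, 0.7], 0], [-1, [0, 0, 0.5], 0], [-1, [0, 0, 0], 0], [-0.3, [0, 0, 0], 0], [-0.2, [0, 0, 0], 0], [0, [0, 0, 0], 0], [0.2, [0, 0, 0], 0], [0.2, [0, 0, 0], 0], [0.2, [0, 0, 0], 0]]'

```text
time: 26.62
tool_pos: [503.8, 72.5, 77.1]
tcp_rot: [180.0, 0.0, -174.2]
ft_force: [0.6, -0.4, 0.1]
finger_gap: 51.3
grip_force: 0.0
```

Request:
play_rows --increments '[[0.2, [0, 0, -10], 0], [0.2, [0, 0, -25], 0], [0.2, [0, 0, -35], 0], [0.2, [0, 0, -35], 0], [0.2, [0, 0, -40], 0], [0.2, [0, 0, -15], 0], [0.2, [0, 0, 0], 0], [0.2, [0, 0, 0], 0]]'

```text
time: 27.28
tool_pos: [504.5, 72.5, 239.0]
tcp_rot: [-180.0, 0.2, -174.2]
ft_force: [0.3, 0.2, -0.2]
finger_gap: 51.2
grip_force: 0.0
```

```bash
python3 - <<'E'
from h import *
np.set_printoptions(precision=2,suppress=True)
s=sense();print(s["tool_pos"],s["tcp_rot"],s["joint_pos"],s["time"])
a=snapshot("wrist"); b=snapshot("side"); c=snapshot("scene")
for p in(a,b,c):
    for q in("bar_a","scriber","holder_floor"): print(q,[(round(r["p"],2),w(p,r["xyz"])) for r in pinpoint(q,p)][:3], [(round(r["p"],2),w(p,r["xyz"])) for r in find_in(q,p)][:1] if q=="scriber" else "")
im=np.hstack([cv2.resize(a["color"],(400,300)),cv2.resize(b["color"][120:300,250:430],(300,300))])
cv2.imwrite("pics/c3.png",im[:,:,::-1])
E
```

```text
[504.52  72.5  239.05] [-179.98    0.2  -174.21] [  2.41  -7.02  98.99  -0.    87.83 -93.38] 27.2833
bar_a [(0.8, array([502.98, 178.88,  60.55])), (0.65, array([482.4 ,  70.56,  60.7 ])), (0.47, array([771.14, 286.71,  -0.54]))] 
scriber [(0.95, array([564.73, -43.31,  25.63])), (0.4, array([489.24, 218.18,  94.83]))] [(0.97, array([555.19, -43.72, 133.74]))]
holder_floor [] 
bar_a [(0.91, array([477.38,  70.96,  61.45])), (0.88, array([511.05, 180.36,  57.73]))] 
scriber [] [(0.56, array([560.51, -42.25, 111.71]))]
holder_floor [(0.74, array([567.35, -44.73,  20.86]))] 
bar_a [(0.79, array([511.95, 184.66,  63.22])), (0.64, array([477.16,  70.55,  60.04]))] 
scriber [(0.68, array([491.3 , 192.15,  94.5 ])), (0.62, array([510.16, 185.58,  62.9 ]))] [(0.59, array([554.06, -56.99, 137.93]))]
holder_floor [(0.47, array([495.33, 158.8 ,  90.52]))]
```

View pics/c3.png

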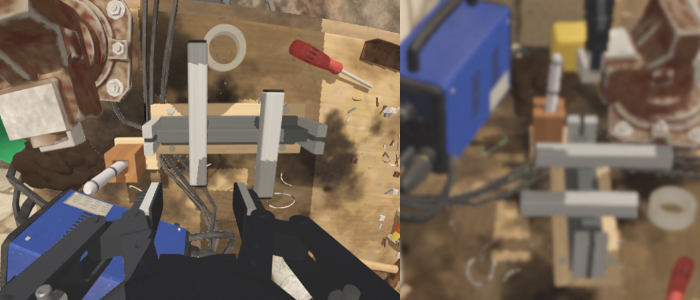

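Both tubes lie level: wrist crop (197,115) and (270,143), side crop (605,155) and (580,203). The scriber leans in its holder, wrist crop (115,175). I'll measure its axis from the masks and check the clearance to the welder and vise.

```bash
cat >> h.py <<'E'
from scipy.optimize import least_squares
def scr(names,tip0=(564.5,-43.5,22.),fixz=True):
    obs=[]
    for n in names:
        p=snapshot(n); r=regions_of("scriber",p)
        r=[x for x in r if x["p"]>.3]
        if not r: print(n,"none");continue
        ys,xs=np.nonzero(r[0]["mask"]); q=np.c_[xs,ys].astype(float)
        m=q.mean(0);u=np.linalg.svd(q-m,full_matrices=False)[2][0];t=(q-m)@u
        e=np.array([m+u*np.percentile(t,1),m+u*np.percentile(t,99)])
        print(n,round(r[0]["p"],2),len(xs),e.round(0).tolist()); obs.append((p,m,u,e))
    def f(v):
        o=[]
        ax=np.array([v[2],v[3],1]);ax/=np.linalg.norm(ax); T=np.array([v[0],v[1],tip0[2]])
        for p,m,u,e in obs:
            nrm=np.array([-u[1],u[0]])
            for s in(60,100,130): o.append((proj(p,T+ax*s)-m)@nrm)
        return np.r_[o,np.array([v[0]-tip0[0],v[1]-tip0[1]])/3]
    s=least_squares(f,[tip0[0],tip0[1],0,0]); print("tip,lean",s.x,"res",s.fun); return obs,s.x
E
python3 - <<'E'
from h import *
np.set_printoptions(precision=3,suppress=True)
obs,v=scr(["wrist","side","scene"])
p=obs[0][0]
for uv in((120,304),(296,368),(50,215),(90,150)): print(uv,onz(p,uv,150),onz(p,uv,100))
save(p,"w5")
E
```

```text
wrist 0.84 1542 [[200.0, 261.0], [135.0, 309.0]]
side 0.56 214 [[343.0, 152.0], [339.0, 186.0]]
scene 0.73 279 [[396.0, 270.0], [394.0, 299.0]]
tip,lean [565.701 -42.486  -0.052  -0.076] res [ 0.271  0.088 -0.125 -0.     0.07   0.124  0.013  0.025  0.051  0.4
  0.338]
(120, 304) [564.357 -73.402 150.   ] [ 593.853 -103.191  100.   ]
(296, 368) [607.019  65.997 150.   ] [645.762  66.424 100.   ]
(50, 215) [ 498.631 -120.982  150.   ] [ 513.88  -161.083  100.   ]
(90, 150) [450.385 -86.607 150.   ] [ 455.177 -119.258  100.   ]
```

```bash
python3 - <<'E'
import cv2;i=cv2.imread("pics/w5.png");j=cv2.imread("pics/p1side.png")
import numpy as np
cv2.imwrite("pics/c4.png",np.hstack([i[100:400,0:400],cv2.resize(j[100:300,200:460],(390,300))]))
E
```

```text
(no output)
```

View pics/c4.png

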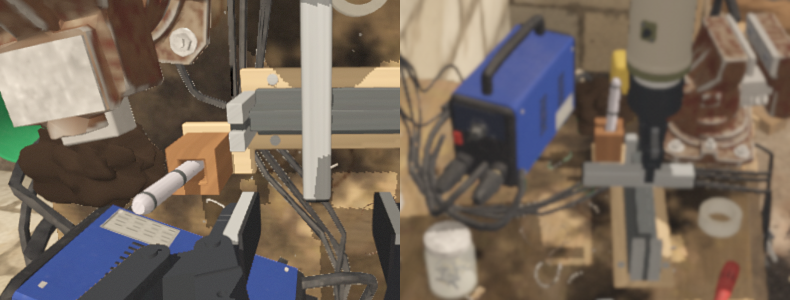

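```bash
python3 - <<'E'
from h import *
np.set_printoptions(precision=0,suppress=True)
p=snapshot("side")
for uv in((278,223),(317,177)): print(uv,onz(p,uv,0))
for uv in((273,167),(317,119)): print(uv,[onz(p,uv,z) for z in(100,150,200)])
q=snapshot("wrist")
for uv in((110,305),(297,367)): print(uv,[onz(q,uv,z) for z in(100,130,150,180)])
E
```

```text
(278, 223) [712.  51.   0.]
(317, 177) [ 635. -163.    0.]
(273, 167) [array([739., -53., 100.]), array([724.,  18., 150.]), array([709.,  89., 200.])]
(317, 119) [array([ 654., -313.,  100.]), array([ 644., -225.,  150.]), array([ 635., -138.,  200.])]
(110, 305) [array([ 596., -113.,  100.]), array([578., -94., 130.]), array([566., -82., 150.]), array([548., -63., 180.])]
(297, 367) [array([644.,  67., 100.]), array([621.,  67., 130.]), array([606.,  67., 150.]), array([583.,  66., 180.])]
```

The welder's near face is at about x ≥ 670 and the vise is at about (507,-90), so both leave room. The scriber tip is about (565.7,-42.5) with lean (-0.052,-0.076). I'll grip at about (560,-46), TCP z 108, so the fingers straighten the y-lean.

Request:
play_rows --increments '[[0.2, [-6, -18, 0], 0], [0.2, [-10, -28, 0], 0], [0.2, [-10, -28, 0], 0], [0.2, [-10, -28, 0], 0], [0.2, [-7, -21, 0], 0], [0.2, [0, 0, 0], 0], [0.2, [0, 0, 0], 0], [0.2, [0, 0, 25], 0], [0.2, [0, 0, 12], 0], [0.2, [0, 0, 0], 0], [0.2, [0, 0, 0], 0]]' --force 40

```text
time: 29.35
tool_pos: [557.7, -44.5, 199.0]
tcp_rot: [179.9, -0.2, -174.1]
ft_force: [0.6, 0.2, 1.2]
finger_gap: 51.5
grip_force: 0.0
```

```bash
python3 - <<'E'
from h import *
np.set_printoptions(precision=3,suppress=True)
s=sense();print(s["tool_pos"],s["tcp_rot"])
obs,v=scr(["wrist","side","scene"])
a,b=obs[0][0],[o[0] for o in obs][-1]
im=np.hstack([cv2.resize(a["color"],(400,300)),cv2.resize(b["color"][180:380,300:500],(300,300))])
cv2.imwrite("pics/c5.png",im[:,:,::-1])
E
```

```text
[557.697 -44.506 198.987] [ 179.944   -0.161 -174.142]
wrist 0.67 1335 [[316.0, 229.0], [301.0, 283.0]]
side 0.65 227 [[344.0, 152.0], [339.0, 186.0]]
scene 0.72 1536 [[256.0, 269.0], [406.0, 323.0]]
tip,lean [612.839 -51.075  -1.135   0.111] res [ -0.017   0.341   0.673   1.495  -9.428 -17.848  -2.69   -4.98   -6.785
  16.113  -2.525]
```

View pics/c5.png

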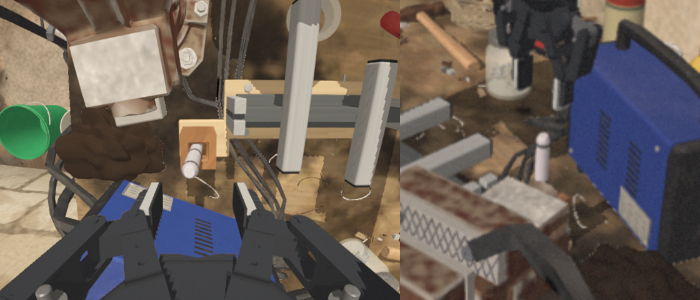

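The scriber (wrist crop (192,162)) lies between the fingers' centre line, and the tubes look level in the scene view. The scene mask there was wrong, so I keep the earlier fit and go down.

Request:
play_rows --increments '[[0.2, [-2, -1.5, 10], 0], [0.2, [0, 0, 20], 0], [0.2, [0, 0, 20], 0], [0.2, [0, 0, 20], 0], [0.2, [0, 0, 15], 0], [0.2, [0, 0, 6], 0], [0.2, [0, 0, 0], 0], [0.2, [0, 0, 0], 0]]'

```text
time: 30.32
tool_pos: [561.1, -46.9, 109.2]
tcp_rot: [180.0, -0.0, -174.2]
ft_force: [1.1, 0.2, 0.6]
finger_gap: 51.1
grip_force: 0.0
```

Request:
play_rows --increments '[[-0.2, [0, 0, 0], 0], [-0.4, [0, 0, 0], 0], [-0.6, [0, 0, 0], 0], [-0.8, [0, 0, 0], 0], [-1, [0, 0, 0], 0], [-1, [0, 0, 0], 0], [-1, [0, 0, 0], 0], [-1, [0, 0, 0], 0], [-1, [0, 0, 0], 0]]'

```text
time: 31.07
tool_pos: [561.8, -47.0, 110.2]
tcp_rot: [-180.0, 0.1, -174.2]
ft_force: [-0.2, -0.9, 5.9]
finger_gap: 15.2
grip_force: 39.0
```

```bash
python3 - <<'E'
from h import *
np.set_printoptions(precision=3,suppress=True)
ft(3)
obs,v=scr(["side"])
p=snapshot("scene");save(p,"sc6")
for r in regions_of("scriber",p): 
    ys,xs=np.nonzero(r["mask"]); print(r["p"],len(xs),xs.min(),xs.max(),ys.min(),ys.max())
E
```

```text
F [0.829 0.665 5.767] [0.867 0.614 0.286] M [-0.181 -0.146 -0.006] [0.02  0.024 0.013] [561.825 -47.025 110.127] 14.688157184230782 31.2167
side 0.45 114 [[341.0, 173.0], [339.0, 187.0]]
tip,lean [   564.993    -43.5      254.417 -15432.197] res [-0.268 -0.026  0.148  0.164 -0.   ]
0.64 136 389 397 269 300
```

Gripped (gap 15 mm, 39 N). Lift it clear of the hole and measure where the point is.

Request:
play_rows --increments '[[-1, [0, 0, -4], 0], [-1, [0, 0, -8], 0], [-1, [0, 0, -10], 0], [-1, [0, 0, -12], 0], [-1, [0, 0, -12], 0], [-1, [0, 0, -12], 0], [-1, [0, 0, -12], 0], [-1, [0, 0, -12], 0], [-1, [0, 0, -6], 0], [-1, [0, 0, 0], 0], [-1, [0, 0, 0], 0]]'

```text
time: 32.33
tool_pos: [561.2, -46.8, 197.4]
tcp_rot: [-180.0, 0.0, -174.2]
ft_force: [-0.0, -0.4, -1.1]
finger_gap: 15.4
grip_force: 39.0
```

```bash
python3 - <<'E'
from h import *
np.set_printoptions(precision=3,suppress=True)
ft(2); T=sense()["tool_pos"]; print(T)
tiles=[]
for n in("side","scene","wrist"):
    p=snapshot(n)
    print(n,[(round(r["p"],2),w(p,r["xyz"])-T) for r in pinpoint("scriber",p)][:2])
    for r in regions_of("scriber",p)[:1]:
        ys,xs=np.nonzero(r["mask"]); print(r["p"],len(xs),xs.min(),xs.max(),ys.min(),ys.max(), "low",xs[ys==ys.max()].mean())
    u=proj(p,T+[0,0,-88]).round().astype(int); print("expected tip",u)
    im=cv2.copyMakeBorder(p["color"],60,60,60,60,cv2.BORDER_CONSTANT); c=im[u[1]+10:u[1]+110,u[0]+10:u[0]+110]
    tiles.append(cv2.resize(c,(260,400),fx=0,fy=0) if False else cv2.resize(c,(260,260),interpolation=cv2.INTER_CUBIC))
cv2.imwrite("pics/c6.png",np.hstack(tiles)[:,:,::-1])
E
```

```text
F [ 0.24   0.152 -1.115] [0.034 0.55  0.011] M [ 0.004 -0.022  0.024] [0.005 0.008 0.003] [560.483 -46.74  196.16 ] 15.181529721486726 32.4333
[560.483 -46.74  196.16 ]
side [(0.54, array([  1.176,   4.465, -94.511]))]
0.65 153 338 346 145 171 low 340.0
expected tip [341 171]
scene [(0.86, array([  3.487,   1.705, -92.328]))]
0.88 523 389 399 221 294 low 394.0
expected tip [393 295]
wrist []
0.81 4467 293 339 252 385 low 316.5
expected tip [317 247]
```

View pics/c6.png

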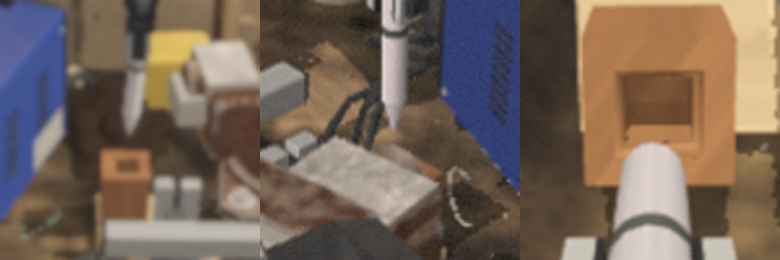

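The point is clear of the hole, with the tip at (130,130), (395,125) in the side and scene tiles, about straight below the TCP. I'll fit the axis from those two masks.

```bash
python3 - <<'E'
from h import *
np.set_printoptions(precision=3,suppress=True)
T=sense()["tool_pos"]; obs=[]
for k in range(2):
  for n in("side","scene"):
    p=snapshot(n); r=regions_of("scriber",p)[0]
    ys,xs=np.nonzero(r["mask"]); 
    rows=np.unique(ys); cen=np.array([xs[ys==y].mean() for y in rows]); k0=(rows>np.percentile(rows,10))
    f=np.polyfit(rows[k0],cen[k0],1); obs.append((p,f,rows.min(),rows.max())); print(n,f,rows.min(),rows.max())
def res(v):
    o=[]
    for p,f,a,b in obs:
        for s in(0,25,60):
            q=proj(p,T+np.array([v[0]+v[2]*s,v[1]+v[3]*s,-88+s])); o.append(q[0]-np.polyval(f,q[1]))
    return np.array(o)
s=least_squares(res,[0,0,0,0]);print(s.x,s.fun,T)
E
```

```text
side [ -0.133 362.154] 145 170
scene [  0.065 376.828] 222 293
side [ -0.106 357.81 ] 145 171
scene [  0.216 319.448] 198 245
[ 2.088 12.079 -0.067  0.172] [ 0.92   0.891  0.848 -6.225 -7.185 -8.582  0.536  0.703  0.945  7.017
  8.073  9.571] [560.94  -46.771 196.95 ]
```

```bash
python3 - <<'E'
from h import *
np.set_printoptions(precision=3,suppress=True)
T=sense()["tool_pos"]; obs=[]
for n in("side","scene","scene"):
    p=snapshot(n)
    for r in regions_of("scriber",p):
        ys,xs=np.nonzero(r["mask"]); 
        if r["p"]<.5 or (n=="scene" and ys.max()<285): continue
        q=np.c_[xs,ys]*1.; 
        # use lower part only (below pads)
        L=proj(p,T+np.array([0,0,-15])); q=q[q[:,1]>L[1]]
        rows=np.unique(q[:,1]); cen=np.array([q[q[:,1]==y,0].mean() for y in rows])
        f=np.polyfit(rows,cen,1); obs.append((p,f)); print(n,f,rows.min(),rows.max(),proj(p,T+[0,0,-88]),np.polyval(f,rows.max()),
          "vert cols",proj(p,T+[0,0,-30])[0],np.polyval(f,proj(p,T+[0,0,-30])[1]));break
def res(v):
    o=[]
    for p,f in obs:
        for s in(0,25,60):
            q=proj(p,T+np.array([v[0]+v[2]*s,v[1]+v[3]*s,-88+s])); o.append(q[0]-np.polyval(f,q[1]))
    return np.array(o)
s=least_squares(res,[0,0,0,0]);print(s.x,s.fun,T)
E
```

```text
side [ -0.126 361.102] 147.0 169.0 [341.204 170.734] 339.8097826086958 vert cols 342.17649512651053 342.0292080534024
scene [  0.023 387.921] 258.0 292.0 [392.948 294.871] 394.70952380952383 vert cols 394.39147781874556 394.0870051046844
scene [  0.009 392.135] 258.0 292.0 [392.948 294.871] 394.7523809523809 vert cols 394.39147781874556 394.51237374087657
[ 4.082  0.231 -0.064  0.008] [ 0.     0.002  0.004  0.004  0.1    0.221 -0.01  -0.09  -0.223] [561.018 -46.805 197.136]
```

The point is at TCP + (4, 0, -88) mm, with a lean of -0.064 in x, in agreement with before. Go to the start of the line (TCP target (507, 0.7, 181)).

Request:
play_rows --increments '[[-1, [9, 10, 0], 0], [-1, [13, 14, 0], 0], [-1, [13, 14, 0], 0], [-1, [9, 10, 0], 0], [-1, [5, 5, 0], 0], [-1, [0, 0, 0], 0], [-1, [0, 0, 5], 0], [-1, [0, 0, 4], 0], [-1, [0, 0, 3], 0], [-1, [0, 0, 0], 0], [-1, [0, 0, 0], 0]]'

```text
time: 34.5
tool_pos: [506.8, 0.6, 184.4]
tcp_rot: [180.0, -0.1, -174.2]
ft_force: [-0.5, -0.4, -0.4]
finger_gap: 15.2
grip_force: 39.0
```

```bash
python3 - <<'E'
from h import *
np.set_printoptions(precision=2,suppress=True)
T=[]; tiles=[]
for n in("side","scene","wrist","side"):
    p=snapshot(n); t=sense()["tool_pos"]; T.append(t)
    u=proj(p,[511.1,0.9,93]).round().astype(int); e=proj(p,t+[4.2,.2,-88]); print(n,"line0",u,"tip by model",e)
    if n=="wrist": tiles.append(cv2.resize(p["color"],(347,260)));continue
    im=cv2.copyMakeBorder(p["color"],60,60,60,60,cv2.BORDER_CONSTANT); c=im[u[1]+30:u[1]+90,u[0]+30:u[0]+90]
    if len(tiles)<2: tiles.append(cv2.resize(c,(210,260),interpolation=cv2.INTER_CUBIC))
print(np.mean(T,0),sense()["tcp_rot"])
cv2.imwrite("pics/c7.png",np.hstack(tiles)[:,:,::-1])
E
```

```text
side line0 [359 189] tip by model [359.37 187.33]
scene line0 [352 299] tip by model [352.23 297.16]
wrist line0 [317 251] tip by model [316.79 252.92]
side line0 [359 189] tip by model [359.32 187.22]
[507.03   0.77 185.04] [-180.      0.01 -174.21]
```

View pics/c7.png

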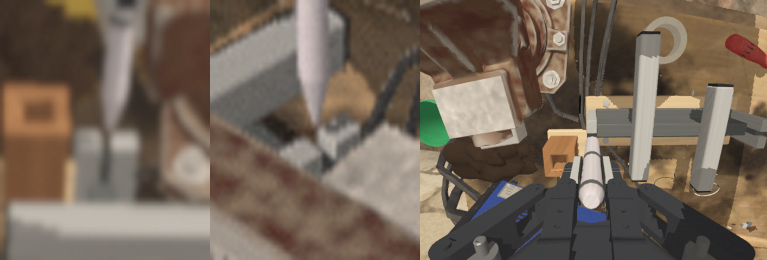

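The point stands right over the notch in both views (side tile (107,125), scene tile (318,125)). Lower to 93 mm and scribe at about 3 cm/s.

Request:
play_rows --increments '[[-1, [0, 0, 2], 0], [-1, [0, 0, 2], 0], [-1, [0, 0, 0], 0], [-1, [0, 0, 0], 0], [-1, [0, 0, 0], 0]]'

```text
time: 35.12
tool_pos: [506.8, 1.0, 181.0]
tcp_rot: [180.0, -0.0, -174.2]
ft_force: [-0.2, -0.1, -0.1]
finger_gap: 14.9
grip_force: 39.0
```

Request:
play_rows --increments '[[-1, [0, 2.6, 0], 0], [-1, [0, 2.6, 0], 0], [-1, [0, 2.6, 0], 0], [-1, [0, 2.6, 0], 0], [-1, [0, 2.6, 0], 0], [-1, [0, 2.6, 0], 0], [-1, [0, 2.6, 0], 0], [-1, [0, 2.6, 0], 0], [-1, [0, 2.6, 0], 0], [-1, [0, 2.6, 0], 0], [-1, [0, 2.6, 0], 0], [-1, [0, 2.6, 0], 0]]'

```text
time: 36.12
tool_pos: [503.7, 32.2, 181.1]
tcp_rot: [180.0, -0.0, -174.2]
ft_force: [0.2, 0.4, -0.7]
finger_gap: 15.5
grip_force: 39.0
```

Request:
play_rows --increments '[[-1, [0, 2.6, 0], 0], [-1, [0, 2.6, 0], 0], [-1, [0, 2.6, 0], 0], [-1, [0, 2.6, 0], 0], [-1, [0, 2.6, 0], 0], [-1, [0, 2.6, 0], 0], [-1, [0, 2.6, 0], 0], [-1, [0, 2.6, 0], 0], [-1, [0, 2.6, 0], 0], [-1, [0, 2.6, 0], 0], [-1, [0, 2.6, 0], 0], [-1, [0, 2.6, 0], 0]]'

```text
time: 37.12
tool_pos: [500.5, 63.3, 181.1]
tcp_rot: [180.0, -0.0, -174.2]
ft_force: [0.2, 0.6, -0.6]
finger_gap: 15.3
grip_force: 39.0
```

Request:
play_rows --increments '[[-1, [0, 2.6, 0], 0], [-1, [0, 2.6, 0], 0], [-1, [0, 2.6, 0], 0], [-1, [0, 2.6, 0], 0], [-1, [0, 2.6, 0], 0], [-1, [0, 2.6, 0], 0], [-1, [0, 2.6, 0], 0], [-1, [0, 2.6, 0], 0], [-1, [0, 2.6, 0], 0], [-1, [0, 2.6, 0], 0], [-1, [0, 2.6, 0], 0], [-1, [0, 2.6, 0], 0]]'

```text
time: 38.12
tool_pos: [497.4, 94.3, 181.1]
tcp_rot: [180.0, -0.0, -174.2]
ft_force: [-0.6, -0.2, 0.1]
finger_gap: 14.9
grip_force: 39.0
```

Request:
play_rows --increments '[[-1, [0, 2.6, 0], 0], [-1, [0, 2.6, 0], 0], [-1, [0, 2.6, 0], 0], [-1, [0, 2.6, 0], 0], [-1, [0, 2.6, 0], 0], [-1, [0, 2.6, 0], 0], [-1, [0, 2.6, 0], 0], [-1, [0, 2.6, 0], 0], [-1, [0, 2.6, 0], 0], [-1, [0, 2.6, 0], 0], [-1, [0, 2.6, 0], 0], [-1, [0, 2.6, 0], 0]]'

```text
time: 39.12
tool_pos: [494.3, 125.4, 181.1]
tcp_rot: [180.0, 0.0, -174.2]
ft_force: [0.5, -0.6, -0.6]
finger_gap: 14.9
grip_force: 39.0
```

Request:
play_rows --increments '[[-1, [0, 2.6, 0], 0], [-1, [0, 2.6, 0], 0], [-1, [0, 2.6, 0], 0], [-1, [0, 2.6, 0], 0], [-1, [0, 2.6, 0], 0], [-1, [0, 2.6, 0], 0], [-1, [0, 2.6, 0], 0], [-1, [0, 2.6, 0], 0], [-1, [0, 2.6, 0], 0], [-1, [0, 2.6, 0], 0], [-1, [0, 2.6, 0], 0], [-1, [0, 2.6, 0], 0]]'

```text
time: 40.12
tool_pos: [491.1, 156.4, 181.1]
tcp_rot: [180.0, -0.0, -174.2]
ft_force: [-0.6, 0.4, -0.8]
finger_gap: 15.3
grip_force: 39.0
```

Request:
play_rows --increments '[[-1, [0, 2.6, 0], 0], [-1, [0, 2.6, 0], 0], [-1, [0, 2.6, 0], 0], [-1, [0, 2.6, 0], 0], [-1, [0, 2.6, 0], 0], [-1, [0, 2.6, 0], 0], [-1, [0, 2.6, 0], 0], [-1, [0, 2.6, 0], 0], [-1, [0, 2.6, 0], 0], [-1, [0, 2.6, 0], 0], [-1, [0, 2.6, 0], 0], [-1, [0, 2.6, 0], 0]]'

```text
time: 41.12
tool_pos: [488.0, 187.5, 181.1]
tcp_rot: [180.0, 0.0, -174.2]
ft_force: [-0.0, 0.9, 0.1]
finger_gap: 15.0
grip_force: 39.0
```

Request:
play_rows --increments '[[-1, [0, 2.6, 0], 0], [-1, [0, 2.6, 0], 0], [-1, [0, 2.6, 0], 0], [-1, [0, 2.6, 0], 0], [-1, [0, 2.6, 0], 0], [-1, [0, 2.6, 0], 0], [-1, [0, 2.6, 0], 0], [-1, [0, 2.6, 0], 0], [-1, [0, 2.6, 0], 0], [-1, [0, 2.6, 0], 0], [-1, [0, 2.6, 0], 0], [-1, [0, 2.6, 0], 0]]'

```text
time: 42.12
tool_pos: [484.8, 218.5, 181.1]
tcp_rot: [180.0, -0.0, -174.2]
ft_force: [0.5, -0.4, -0.5]
finger_gap: 15.0
grip_force: 39.0
```

Request:
play_rows --increments '[[-1, [0, 2.6, 0], 0], [-1, [0, 2.6, 0], 0], [-1, [0, 2.6, 0], 0], [-1, [0, 2.6, 0], 0], [-1, [0, 2.6, 0], 0], [-1, [0, 2.6, 0], 0], [-1, [0, 2.6, 0], 0], [-1, [0, 2.6, 0], 0], [-1, [0, 2.6, 0], 0], [-1, [0, 2.6, 0], 0], [-1, [0, 2.6, 0], 0], [-1, [0, 2.6, 0], 0]]'

```text
time: 43.12
tool_pos: [481.6, 249.6, 181.1]
tcp_rot: [-180.0, -0.0, -174.2]
ft_force: [-0.3, -0.0, -0.8]
finger_gap: 15.1
grip_force: 39.0
```

```bash
python3 - <<'E'
from h import *
np.set_printoptions(precision=2,suppress=True)
tiles=[];t=[]
for n in("side","scene"):
    p=snapshot(n); t.append(sense()["tool_pos"])
    u=proj(p,[485.3,249.5,93]).round().astype(int); print(n,u,proj(p,t[-1]+[4.2,.2,-88]))
    im=cv2.copyMakeBorder(p["color"],60,60,60,60,cv2.BORDER_CONSTANT); c=im[u[1]+20:u[1]+100,u[0]+20:u[0]+100]
    tiles.append(cv2.resize(c,(320,320),interpolation=cv2.INTER_CUBIC))
print(np.mean(t,0)); cv2.imwrite("pics/c8.png",np.hstack(tiles)[:,:,::-1])
E
```

```text
side [365 258] [364.38 258.44]
scene [270 245] [270.   245.01]
[481.61 249.83 181.1 ]
```

View pics/c8.png

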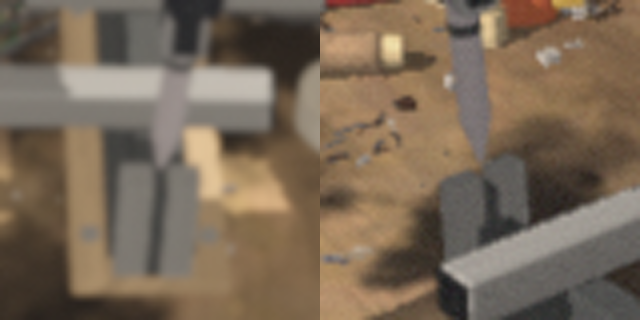

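The point ended over the far notch (side tile (162,165), scene (483,160)) with the tubes level. I'll add a last touch beyond, lift, and return to the holder.

Request:
play_rows --increments '[[-1, [0, 2, 0], 0], [-1, [0, 0, 0], 0], [-1, [0, 0, 0], 0], [-1, [0, 0, -5], 0], [-1, [0, 0, -10], 0], [-1, [0, 0, -10], 0], [-1, [0, 0, -5], 0], [-1, [0, 0, 0], 0]]'

```text
time: 43.88
tool_pos: [482.7, 251.8, 213.9]
tcp_rot: [179.9, 0.2, -174.2]
ft_force: [0.3, 0.5, -0.8]
finger_gap: 14.9
grip_force: 39.0
```

Request:
play_rows --increments '[[-1, [-2, -14, 0], 0], [-1, [-4, -27, 0], 0], [-1, [-5, -31, 0], 0], [-1, [-5, -31, 0], 0], [-1, [-5, -31, 0], 0], [-1, [-5, -31, 0], 0], [-1, [-5, -31, 0], 0], [-1, [-5, -31, 0], 0], [-1, [-5, -31, 0], 0], [-1, [-5, -25, 0], 0], [-1, [-3, -16, 0], 0], [-1, [-1, -6, 0], 0]]'

```text
time: 44.88
tool_pos: [562.4, -49.7, 211.0]
tcp_rot: [-180.0, 0.0, -174.3]
ft_force: [0.5, 0.3, -1.0]
finger_gap: 15.0
grip_force: 39.0
```

Request:
play_rows --increments '[[-1, [0, 0, 0], 0], [-1, [0, 0, 0], 0], [-1, [0, 0, 0], 0]]'

```text
time: 45.13
tool_pos: [561.8, -45.9, 211.0]
tcp_rot: [180.0, -0.0, -174.1]
ft_force: [-0.6, 0.5, -0.2]
finger_gap: 15.1
grip_force: 39.0
```

```bash
python3 - <<'E'
from h import *
np.set_printoptions(precision=2,suppress=True)
T=[]
for n in("wrist","side","scene"):
    p=snapshot(n); T.append(sense()["tool_pos"])
    print(n,[(round(r["p"],2),w(p,r["xyz"])) for r in pinpoint("holder_floor",p)][:2])
    print([(round(r["p"],2),w(p,r["xyz"])) for r in pinpoint("bar_a",p)][:3])
m=np.mean(T,0); print(m); d=np.array([561.6,-46.6])-m[:2]; a=np.radians(-174.2)
print("tool dx,dy",d@[np.cos(a),np.sin(a)],d@[np.sin(a),-np.cos(a)])
E
```

```text
wrist []
[(0.94, array([479.48,  68.83,  60.44])), (0.87, array([503.59, 180.66,  62.32])), (0.66, array([513.15,   1.06,  96.45]))]
side [(0.77, array([566.19, -43.38,  20.31])), (0.75, array([769.58, 290.98,   0.  ]))]
[(0.94, array([477.78,  71.09,  61.65]))]
scene [(0.3, array([493.86, 158.79,  93.7 ]))]
[(0.79, array([511.98, 183.14,  60.02])), (0.73, array([478.68,  70.79,  62.99]))]
[561.92 -46.2  211.16]
tool dx,dy 0.36276574032807946 -0.36949308483184945
```

Request:
play_rows --increments '[[-1, [0, 0, 10], 0], [-1, [0, 0, 15], 0], [-1, [0, 0, 12], 0], [-1, [0, 0, 8], 0], [-1, [0, 0, 6], 0], [-1, [0, 0, 6], 0], [-1, [0, 0, 6], 0], [-1, [0, 0, 0], 0]]'

```text
time: 46.25
tool_pos: [561.4, -47.0, 146.7]
tcp_rot: [180.0, -0.1, -174.2]
ft_force: [0.1, 0.2, -1.4]
finger_gap: 14.8
grip_force: 39.0
```

Request:
play_rows --increments '[[-1, [0, 0, 4], 0], [-1, [0, 0, 4], 0], [-1, [0, 0, 4], 0], [-1, [0, 0, 4], 0], [-1, [0, 0, 4], 0], [-1, [0, 0, 4], 0], [-1, [0, 0, 4], 0], [-1, [0, 0, 0], 0]]'

```text
time: 46.92
tool_pos: [561.4, -47.0, 118.9]
tcp_rot: [180.0, -0.1, -174.2]
ft_force: [-0.7, -0.3, -2.2]
finger_gap: 14.9
grip_force: 39.0
```

```bash
python3 - <<'E'
from h import *
np.set_printoptions(precision=2,suppress=True)
ft(3)
E
```

```text
F [-0.35 -0.43 -0.31] [0.09 0.23 0.17] M [ 0.    0.01 -0.01] [0.02 0.01 0.02] [562.08 -47.09 120.13] 14.837240600974127 47.0667
```

It's going in freely. Lower the last 9 mm, then release and retreat.

Request:
play_rows --increments '[[-1, [0, 0, 3], 0], [-1, [0, 0, 3], 0], [-1, [0, 0, 2], 0], [-1, [0, 0, 1], 0], [-1, [0, 0, 0], 0], [-0.7, [0, 0, 0], 0], [-0.5, [0, 0, 0], 0], [-0.3, [0, 0, 0], 0], [-0.1, [0, 0, 0], 0], [0.2, [0, 0, 0], 0], [0.2, [0, 0, 0], 0], [0.2, [0, 0, 0], 0]]'

```text
time: 48.07
tool_pos: [562.1, -47.1, 111.2]
tcp_rot: [-180.0, 0.0, -174.2]
ft_force: [0.0, 0.4, 0.0]
finger_gap: 51.0
grip_force: 0.0
```

Request:
play_rows --increments '[[0.2, [0, 0, -5], 0], [0.2, [0, 0, -12], 0], [0.2, [0, 0, -20], 0], [0.2, [0, 0, -25], 0], [0.2, [0, 0, -30], 0], [0.2, [0, 0, -25], 0], [0.2, [0, 0, -15], 0], [0.2, [0, 0, 0], 0], [0.2, [0, 0, 0], 0], [0.2, [0, 0, 0], 0]]'

```text
time: 48.9
tool_pos: [561.6, -47.0, 242.5]
tcp_rot: [180.0, -0.0, -174.2]
ft_force: [-0.6, 0.2, -0.3]
finger_gap: 51.3
grip_force: 0.0
```

```bash
python3 - <<'E'
from h import *
s=sense();print(s["tool_pos"],s["time"],s["ft_force"])
a=snapshot("wrist"); b=snapshot("side"); c=snapshot("scene")
im=np.hstack([cv2.resize(a["color"],(360,270)),cv2.resize(b["color"][120:300,250:430],(220,270)),cv2.resize(c["color"][180:380,250:450],(220,270))])
cv2.imwrite("pics/c9.png",im[:,:,::-1])
E
```

```text
[561.64707872 -47.02298782 242.52000109] 48.9 [-0.613698    0.22759819 -0.31947338]
```

View pics/c9.png

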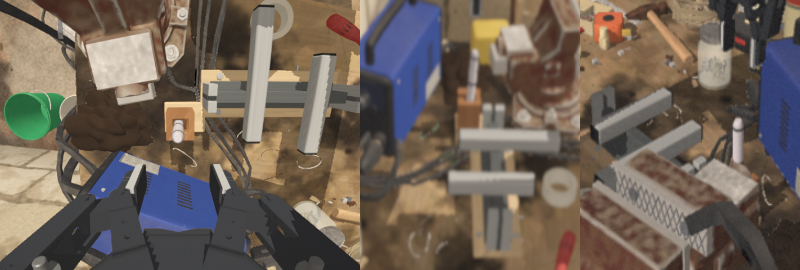

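The scriber stands in its holder (wrist (178,130), side (470,75)), both tubes lie level and apart, the jar is upright and the arm is clear.

```bash
python3 -c "
from bench import *
print(hand_in())"
```

```text
the job is handed in; nothing more can be done
None
```

I handed the job in: both tubes present (bar_a and bar_c; there was no bar_b) balance level and apart on the ridge, the line was scribed from notch to notch, the scriber is back in its holder, and the jar is still standing.

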